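# Point out the sleeve that was cut short

### The arm

A 7-joint arm with a two-finger parallel gripper is mounted at the origin on the work surface. World frame = base frame: x ahead of the robot, y to its left, z up, the work surface at z = 0. Lengths are in m, angles in rad, forces in N, time in s.
With the tool pointing down it reaches from about 0.425 to 0.825 m from the base axis. Payload 3.6 kg.
Tool frame: the origin (TCP) lies between the finger pads; the fingertips stand 14 mm ahead of it and the grasp point (between the pads) lies 5 mm behind it; y points along the fingers, z is the direction in which the jaws open and shut, and the axes are right-handed (so a half turn about y gives the same grasp; the last joint's range is limited). The gripper opens to 85 mm and grips with 20 to 120 N. Pads are 22 mm wide; open, the fingers measure 114 mm over their backs; the gripper's body (76 mm by 85 mm) begins 54 mm behind the grasp point. The pads swing forward as they close: fully open they stand 13 mm farther back than shut.
Start: joints at [1.137, 0.615, -0.013, 1.423, 0.008, 1.103, -0.04], TCP at [0.258, -0.597, 0.245] pointing down, gripper open.
Joint ranges: [-3.12, 3.12], [-0.3, 2.06], [-1.34, 1.32], [0.26, 2.42], [-1.36, 4.5], [0.01, 1.98], [-2.84, 2.84]. Speed limits (rad/s): [2.79, 2.79, 3.14, 3.14, 3.14, 3.14, 3.14].

### API

Orientations are given as a unit quaternion [x, y, z, w].
In Python, from rig import robot gives the robot as it stands.
- The arm moves only by the tool send_rows, never from a script. Its argument "increments" is text: rows parted by semicolons, each of 5 numbers parted by spaces: the opening in per cent of the stroke, from 0 (shut) to 100 (fully open), then the shift along the tool's x, y, z in units of 30 mm (1.0 is 30 mm), then the turn about the tool's y in units of 8 degrees (1.0 is 8 degrees). In form: gripper dx dy dz twist; .... A call has 1 to 8 rows; each row shifts and turns the commanded pose from where the row before left it, along the tool's axes as they then stand; what a row does not reach is not made up. A row lasts 1/10 s, in which the tool goes at most 50 mm and 8.59 degrees, less where a joint would pass 70% of its speed; a pose out of reach is approached as far as the arm can. A call is refused whole if a number of a shift passes 1 or a number of a turn 1, either way. A call with a gripper value outside its range is refused whole. The fingers move at their own pace and stop on an object; "squeeze" is the grip in N (left out, the last holds). Time passes only in rows, so rows that do not move let the fingers close. It gives the time, the measured TCP pose, the force and the opening at its end, in the units of the state.
- robot.read_state(): the state, without advancing time (a new reading comes with each control period).
- robot.grab_frame(name): name is "scene" or "top" or "wrist"; returns the picture (384x512x3 uint8, red, green, blue); there is no depth.
- robot.calibration(name): a dict with "mtx" (3x3 intrinsics, pixels), "camera_from_world" (4x4, takes a point from world to camera coordinates); the wrist camera has in their place "tool_from_camera" (4x4, takes a point from camera to tool coordinates, whose origin is the TCP and whose axes are the tool frame's). Camera axes: x right, y down, z forward; pixel columns grow to the right and rows downward; lengths in m; the calibration is good to about 2 mm. A picture is of the moment at which its call begins: read the wrist's pose just before it. calibration takes no time and is no camera call.
- robot.hand_in(): hands the job in, once; it reports no verdict.
Trained networks look in the newest picture that a camera, given by its name, has taken for a name from the list of things; names that differ only in an ending like _2 or _b are one class to them, and where a whole thing is asked for, a point or a joint stands for the part that bears it (a point fixed in the world has none). Each returns a list of dicts, best first, with "score" (0 to 1); they miss things now and then, are a little off and sometimes report something else, mostly with a low value. They report only what shows in the picture. A call takes as long as a camera call.
- robot.silhouettes(camera, label): "mask" (384x512 bool, what is visible of it) and "position" ([column, row] in pixels, amid what is visible of it).
The state is a dict: "t": time; "joint_positions": joint angles; "qvel": joint speeds; "joint_efforts": joint torques, N m; "eef_pos": TCP position; "ee_rot": TCP orientation; "contact_force": force on the tool from outside, world axes, zero at the start; "torque": the same for the moment, N m; "finger_gap": finger opening in m.
Only numpy, scipy, OpenCV 4.12 (cv2) and the standard library are available. Lean on these libraries where they do the work, as an engineer would, in place of code of your own. Each camera call takes 0.05 s, during which the arm holds its last target.

### The job

Four cut pipe sleeves stand on end on the bench, and one was cut too short. Point it out to the workshop camera: with the fingers pointing down, hold the fingertips a couple of centimetres above the middle of its open top, without touching it, and stay there for two to three seconds. Do not point at the good sleeves: go over them with the fingertips at least 6 cm clear. Then log the reject by pushing the toggle lever on the small grey box fully across to its other side. Touch nothing but the toggle and its box.

Things in the scene. Friction and masses are not known exactly. Their poses are not given: they have to be found in the camera images.
- sleeve_short_mouth (a point): The short-cut sleeve: plain galvanised steel pipe, 60.4 mm outside diameter, 51.4 mm bore, only 62 mm tall, standing on end, loose. This point is the centre of its open top, 62 mm above the bench. Any of the four places in the row can hold it.
- sleeve_a_mouth (a point): One of the three good sleeves: plain galvanised steel pipe, 60.4 mm outside diameter, 51.4 mm bore, 90 mm tall, standing on end, loose. This point is the centre of its open top, 90 mm above the bench.
- sleeve_b_mouth (a point): One of the three good sleeves: plain galvanised steel pipe, 60.4 mm outside diameter, 51.4 mm bore, 90 mm tall, standing on end, loose. This point is the centre of its open top, 90 mm above the bench.
- sleeve_c_mouth (a point): One of the three good sleeves: plain galvanised steel pipe, 60.4 mm outside diameter, 51.4 mm bore, 90 mm tall, standing on end, loose. This point is the centre of its open top, 90 mm above the bench.
- toggle_base: Grey box of the toggle, fixed to the bench at one end of the row: 70 mm (its x) by 50 mm (its y), 25 mm tall. Origin at the centre of its underside; its z is up, and the lever swings in its x-z plane about a pivot 22 mm above the origin, from the -x side to the +x side. Its yaw varies.
- toggle_tip (a point): Centre of the black ball, 26 mm diameter, at the top of the toggle's steel stem (10 mm thick), 80 mm from the pivot; about 92 mm above the bench at either end of the swing and 102 mm upright.
- toggle (a joint): Angle of the toggle: 0 leaning 0.5 rad to the box's -x side, 0.5 upright, 1.0 leaning 0.5 rad to its +x side, against its stop. Starts between 0 and 0.2. It moves with about 1 N at the ball and stays where it is left.
- tin_mid (a point): Bystander: closed jar, 70 mm diameter, 80 mm tall, loose, at the other end of the row from the toggle. Point at its centre, 40 mm up.
- wrench_grip (a point): Bystander: steel wrench, about 180 mm long and 8 mm thick, lying behind the row. Point in the middle of its handle's height.
- tape_mid (a point): Bystander: black tape measure, 70 x 40 x 62 mm, standing behind the row. Point at its centre, 31 mm up.

How it is judged:
By the outcome, as a careful person would: the job done as asked, in the order asked, and still so for the second after the job is handed in, with the robot touching nothing.
It also fails if it takes over 43 s, if anything falls off the work surface, if the arm or the gripper's body presses on something with over 40 N, if the wrist force passes 120 N, or if a joint passes its speed limit or range.

## Working session

There is one attempt and no reset: what is moved stays moved. The work goes in short steps, Python scripts to look and compute and a tool call to move; the robot and the scene stay as the last step left them, time stands still between calls to the robot, and variables do not carry over. Pictures are saved under pics/ and viewed, and the job is handed in when it is done.

Besides the shell and the picture viewer there is one more tool, called after "Emit:" by a JSON object that holds its "op" and its "data". send_rows: Moves the arm, as the interface text tells. Its arguments: {"type":"object","properties":{"increments":{"type":"string"},"squeeze":{"type":"number"}},"required":["increments"]}

```bash
mkdir -p pics; ls; python3 - <<'E'
from rig import robot
import cv2,numpy as np
s=robot.read_state()
for k in s: print(k,np.round(s[k],3))
for n in ["scene","top","wrist"]:
    f=robot.grab_frame(n); cv2.imwrite(f"pics/{n}0.png",f[:,:,::-1])
    c=robot.calibration(n); print(n,{k:np.round(v,3).tolist() for k,v in c.items()})
    if n!="wrist":
        for l in ["sleeve_short_mouth","sleeve_a_mouth","toggle_base","toggle_tip","tin_mid","wrench_grip","tape_mid"]:
            for d in robot.silhouettes(n,l):
                m=d["mask"]; ys,xs=np.nonzero(m); print(n,l,round(d["score"],2),np.round(d["position"],1),xs.min(),xs.max(),ys.min(),ys.max(),m.sum())
E
```

```text
pics
t 0.0
joint_positions [ 1.136  0.616 -0.013  1.425  0.008  1.103 -0.04 ]
qvel [-0.    -0.001 -0.001  0.    -0.001 -0.001  0.001]
joint_efforts [ 1.0000e-03 -4.6921e+01  2.6000e-01 -1.7103e+01  1.0000e-02  1.0000e-02
 -0.0000e+00]
eef_pos [ 0.257 -0.596  0.244]
ee_rot [-0.143  0.693 -0.692  0.143]
contact_force [ 0.109 -0.366 -0.127]
torque [ 0.02  -0.018  0.019]
finger_gap 0.086
scene {'mtx': [[378.575, 0.0, 255.159], [0.0, 378.575, 190.787], [0.0, 0.0, 1.0]], 'camera_from_world': [[-0.656, 0.754, 0.025, 0.385], [0.464, 0.429, -0.775, -0.203], [-0.596, -0.497, -0.631, 1.316], [0.0, 0.0, 0.0, 1.0]]}
scene sleeve_short_mouth 0.62 [257.9 181.1] 245 267 167 197 612
scene sleeve_a_mouth 0.9 [204.3 171.7] 194 217 152 190 774
scene toggle_base 0.72 [207.8 141.6] 193 218 114 151 417
scene toggle_tip 0.46 [211.8 122.9] 207 216 114 137 132
scene tin_mid 0.82 [394.6 256.6] 377 415 232 278 1417
scene tin_mid 0.16 [210.1 142.2] 193 218 114 152 434
scene wrench_grip 0.96 [249.  262.9] 220 274 236 288 557
scene tape_mid 0.84 [162.2 205.9] 152 175 188 225 675
top {'mtx': [[425.372, 0.0, 250.018], [0.0, 425.372, 188.382], [0.0, 0.0, 1.0]], 'camera_from_world': [[0.012, -1.0, -0.006, -0.018], [-0.975, -0.011, -0.223, 0.597], [0.223, 0.009, -0.975, 1.038], [0.0, 0.0, 0.0, 1.0]]}
top sleeve_short_mouth 0.51 [273.5 235.7] 263 285 215 240 210
top sleeve_a_mouth 0.92 [323.7 199.5] 307 334 185 213 462
top toggle_base 0.71 [372.  250.7] 363 386 237 266 567
top toggle_tip 0.43 [379.3 257.3] 374 386 251 266 115
top tin_mid 0.56 [115.6 223.2] 104 136 212 239 717
top wrench_grip 0.94 [217.8 158.4] 212 227 125 184 430
top tape_mid 0.95 [316.1 146.1] 302 325 130 159 493
top tape_mid 0.23 [321.3 199.5] 307 334 185 213 502
wrist {'mtx': [[341.703, 0.0, 257.511], [0.0, 341.703, 191.509], [0.0, 0.0, 1.0]], 'tool_from_camera': [[0.0, 0.949, 0.316, -0.081], [0.001, -0.316, 0.949, -0.128], [1.0, -0.0, -0.001, -0.0], [0.0, 0.0, 0.0, 1.0]]}
```

```bash
python3 - <<'E'
import cv2
for n,(x0,x1,y0,y1) in {"scene":(130,430,90,300),"top":(90,410,110,290)}.items():
    f=cv2.imread(f"pics/{n}0.png"); c=f[y0:y1,x0:x1]; cv2.imwrite(f"pics/{n}0z.png",cv2.resize(c,None,fx=2.5,fy=2.5,interpolation=cv2.INTER_CUBIC))
E
```

```text
(no output)
```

View pics/scene0.png

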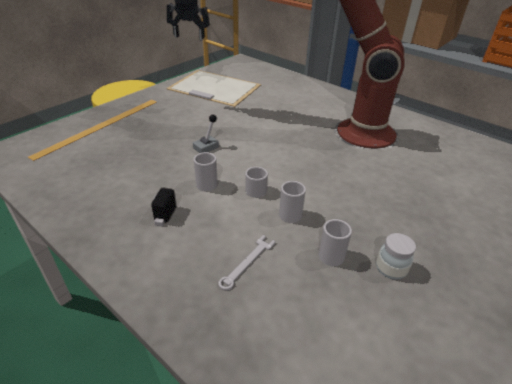

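View pics/top0.png

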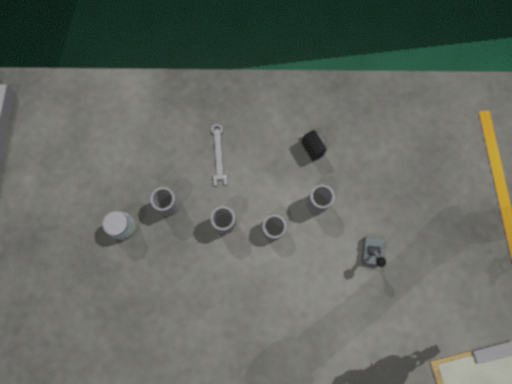

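```bash
ls pics
```

```text
scene0.png
scene0z.png
top0.png
top0z.png
wrist0.png
```

View pics/scene0z.png

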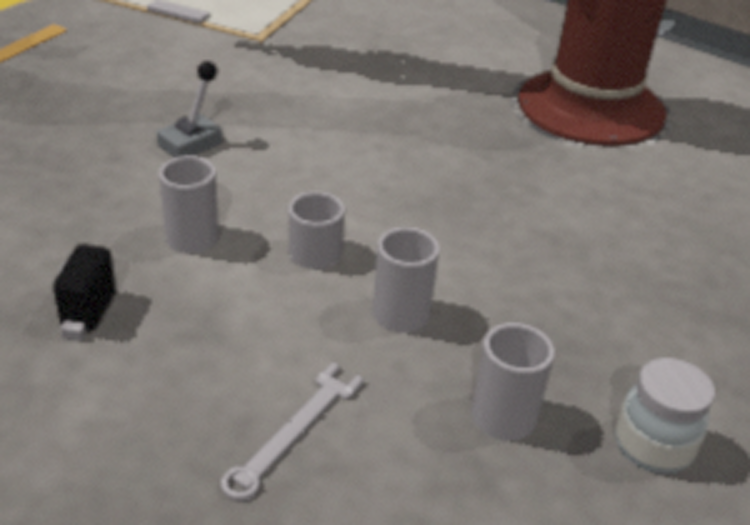

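View pics/top0z.png

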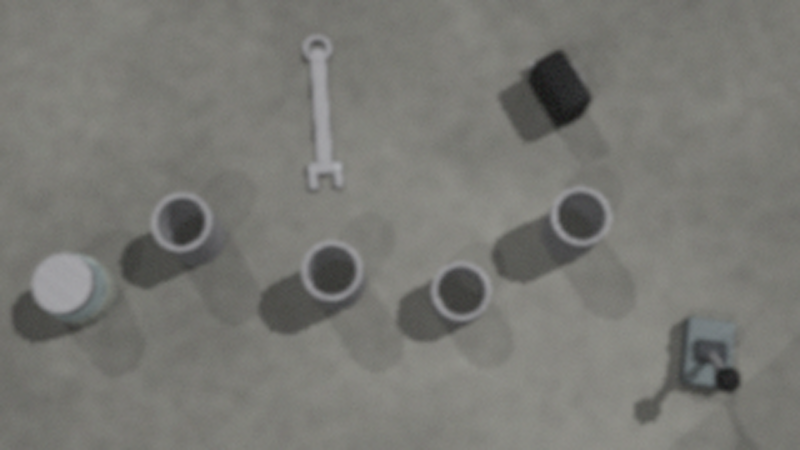

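The scene view shows the short sleeve second from the toggle: rim at about (256,174) in scene and (274,227) in top. The toggle ball is at (213,118) in scene and (381,262) in top. Next I'll triangulate these.

```bash
cat > h.py <<'E'
from rig import robot
import cv2,numpy as np
C={n:robot.calibration(n) for n in ["scene","top"]}
def P(n): return np.array(C[n]["mtx"])@np.array(C[n]["camera_from_world"])[:3]
def tri(a,b):
    X=cv2.triangulatePoints(P("scene"),P("top"),np.array(a,float).reshape(2,1),np.array(b,float).reshape(2,1)).ravel(); return X[:3]/X[3]
def atz(n,p,z):
    M=P(n); A=np.c_[M[:,0],M[:,1],M[:,2]*z+M[:,3]]; q=np.linalg.solve(A,[p[0],p[1],1]); return q[:2]/q[2]
def proj(n,X):
    q=P(n)@np.r_[X,1]; return q[:2]/q[2]
E
python3 - <<'E'
from h import *
np.set_printoptions(precision=4,suppress=True)
S=lambda x,y:(x/2.5+130,y/2.5+90)
T=lambda x,y:(x/2.5+90,y/2.5+110)
for n,s,t,z in [("short",(316,210),(461,292),.062),("A",(188,173),(581,216),.09),("B",(408,247),(332,270),.09),("C",(518,347),(182,222),.09),("ball",(207,71),(727,379),.092)]:
    print(n,tri(S(*s),T(*t)),atz("scene",S(*s),z),atz("top",T(*t),z))
for x,y in [(686,318),(735,321),(684,387)]: print("box top corners",atz("top",T(x,y),.025))
print("pivot",atz("top",T(709,352),.025))
for x,y in [(159,135),(175,153),(222,132),(203,120)]: print("box scene",atz("scene",S(x,y),.025 if y!=153 else 0))
for l in ["toggle_base","toggle_tip"]:
  pass
c=cv2.imread("pics/top0.png")[225:285,345:405]; a=cv2.resize(c,(540,540),interpolation=cv2.INTER_CUBIC); cv2.imwrite("pics/tog_t.png",a)
c=cv2.imread("pics/scene0.png")[105:165,180:240]; a=cv2.resize(c,(540,540),interpolation=cv2.INTER_CUBIC); cv2.imwrite("pics/tog_s.png",a)
E
```

```text
short [ 0.4991 -0.0749  0.0538] [ 0.5074 -0.0673] [ 0.4983 -0.0749]
A [ 0.5737 -0.195   0.0835] [ 0.5793 -0.1861] [ 0.5731 -0.1949]
B [0.5156 0.0568 0.0844] [0.5211 0.0615] [0.5151 0.0557]
C [0.5631 0.2107 0.0851] [0.5674 0.2136] [0.5625 0.209 ]
ball [ 0.4114 -0.3322  0.0914] [ 0.4118 -0.3303] [ 0.4119 -0.3326]
box top corners [ 0.4785 -0.313 ]
box top corners [ 0.476  -0.3642]
box top corners [ 0.407  -0.3076]
pivot [ 0.4433 -0.3353]
box scene [ 0.484 -0.346]
box scene [ 0.4733 -0.3307]
box scene [ 0.4252 -0.2938]
box scene [ 0.4215 -0.332 ]
```

View pics/tog_t.png

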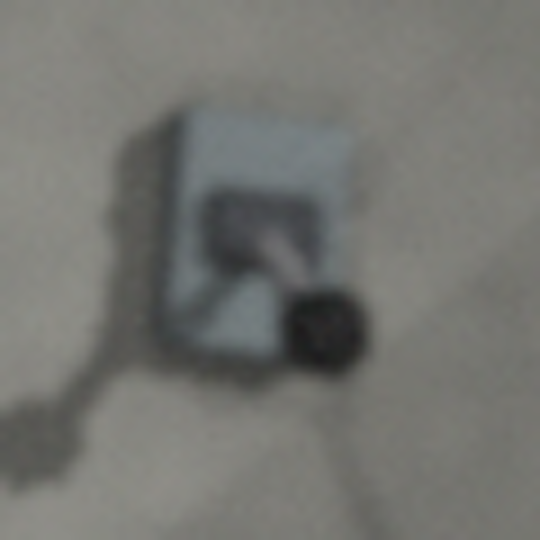

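View pics/tog_s.png

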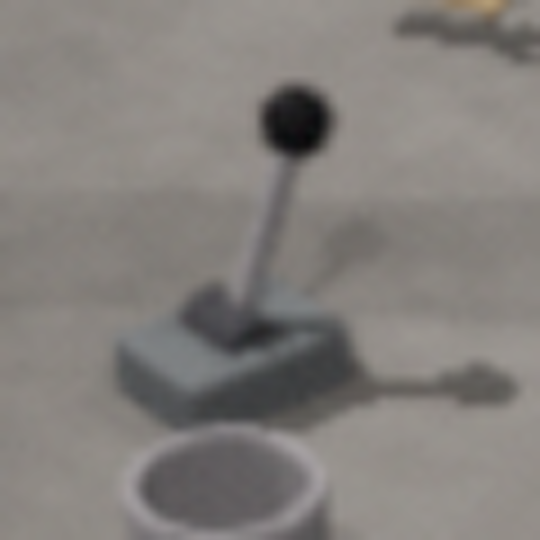

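```bash
cat >> h.py <<'E'
def overlay(n,img,items,box,f=6):
    x0,x1,y0,y1=box; a=cv2.resize(img[y0:y1,x0:x1],None,fx=f,fy=f,interpolation=cv2.INTER_CUBIC)
    th=np.linspace(0,2*np.pi,60)
    for (x,y,z,r),col in items:
        q=np.array([proj(n,[x+r*np.cos(t),y+r*np.sin(t),z]) for t in th])
        q=(q-[x0-.5,y0-.5])*f
        cv2.polylines(a,[q.astype(int)],True,col,1)
    return a
E
python3 - <<'E'
from h import *
from scipy.spatial.transform import Rotation as R
s=robot.read_state(); print(s["t"],R.from_quat(s["ee_rot"]).as_matrix().round(3))
for i,(x,y) in enumerate([(.4985,-.0748)]):
  its=[((x,y,.062,.0302),(0,255,0)),((x,y,.062,.0257),(0,255,255)),((x,y,0,.0302),(0,0,255)),((.5732,-.195,.09,.0302),(0,255,0)),((.5732,-.195,0,.0302),(0,0,255))]
  a=overlay("scene",cv2.imread("pics/scene0.png"),its,(185,285,140,210))
  b=overlay("top",cv2.imread("pics/top0.png"),its,(255,345,180,250))
  cv2.imwrite("pics/ovs.png",a);cv2.imwrite("pics/ovt.png",b)
E
```

```text
0.85 [[-0.918  0.     0.397]
 [-0.397 -0.    -0.918]
 [-0.    -1.     0.   ]]
```

View pics/ovs.png

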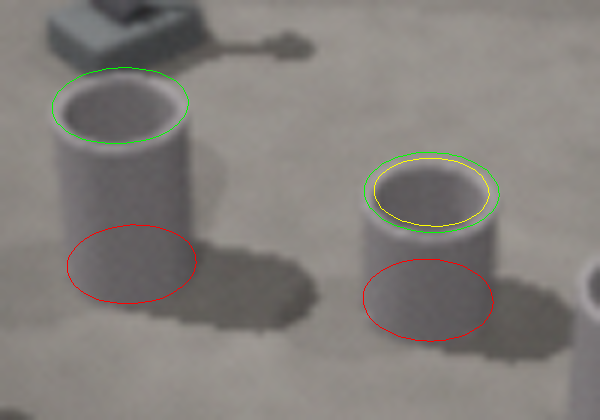

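View pics/ovt.png

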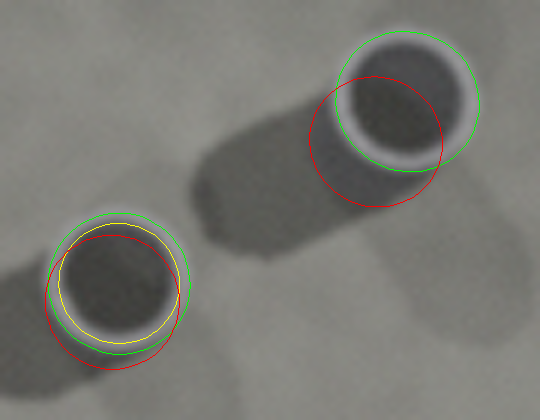

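Emit:
{"op": "send_rows", "data": {"increments": "0 0 0 0 0.73;0 0 0 0 0.73;0 0 0 0 0.73;0 0 0 0 0.73;0 0 0 -0.3 0;0 -0.2 0 -0.6 0;0 -0.4 0 -0.8 0;0 -0.5 0 -0.9 0", "squeeze": 20}}

```text
t: 1.65
eef_pos: [0.2902, -0.5178, 0.2453]
ee_rot: [0.0, -0.707, 0.707, -0.0]
contact_force: [0.6, 0.0, -0.4]
finger_gap: 0.0001
```

Emit:
{"op": "send_rows", "data": {"increments": "0 -0.5 0 -0.95 0;0 -0.5 0 -0.95 0;0 -0.5 0 -0.95 0;0 -0.5 0 -0.95 0;0 -0.5 0 -0.95 0;0 -0.5 0 -0.95 0;0 -0.5 0 -0.95 0;0 -0.5 0 -0.95 0"}}

```text
t: 2.45
eef_pos: [0.411, -0.2888, 0.2456]
ee_rot: [-0.001, 0.707, -0.707, 0.001]
contact_force: [0.1, 0.4, 1.4]
finger_gap: 0.0001
```

Emit:
{"op": "send_rows", "data": {"increments": "0 -0.5 0 -0.95 0;0 -0.5 0 -0.95 0;0 -0.5 0 -0.95 0;0 -0.5 0 -0.95 0;0 -0.5 0 -0.95 0;0 -0.3 0 -0.9 0;0 -0.2 0 -0.6 0;0 0 0 -0.3 0"}}

```text
t: 3.25
eef_pos: [0.5011, -0.0913, 0.2455]
ee_rot: [-0.002, 0.708, -0.707, 0.002]
contact_force: [0.4, -0.7, 0.3]
finger_gap: -0.0002
```

Emit:
{"op": "send_rows", "data": {"increments": "0 0 0 -0.2 0;0 0 0 0 0;0 0 0 0 0"}}

```text
t: 3.55
eef_pos: [0.5003, -0.0895, 0.2454]
ee_rot: [-0.0, -0.707, 0.707, 0.001]
contact_force: [-0.2, -0.3, -0.2]
finger_gap: 0.0001
```

```bash
python3 - <<'E'
from h import *
from scipy.spatial.transform import Rotation as R
s=robot.read_state(); f=robot.grab_frame("wrist"); c=robot.calibration("wrist")
print(s["t"],s["eef_pos"],s["joint_positions"].round(2) if hasattr(s["joint_positions"],'round') else s["joint_positions"])
a=f[:,:,::-1].copy()
W=np.eye(4);W[:3,:3]=R.from_quat(s["ee_rot"]).as_matrix();W[:3,3]=s["eef_pos"]
E=np.linalg.inv(W@np.array(c["tool_from_camera"])); K=np.array(c["mtx"])
np.save("E.npy",E)
for (x,y,z,r) in [(.501,-.073,.062,.0302),(.501,-.073,.062,.0257),(.515,.057,.09,.0302),(.574,-.193,.09,.0302)]:
    q=np.array([[x+r*np.cos(t),y+r*np.sin(t),z,1] for t in np.linspace(0,6.28,60)])@E.T
    q=q[:,:3]@K.T; q=q[:,:2]/q[:,2:]
    cv2.polylines(a,[q.astype(int)],True,(0,255,0),1)
cv2.imwrite("pics/w1.png",a)
E
```

```text
3.55 [ 0.50025117 -0.08945543  0.24544152] [ 0.12  0.4   0.02  1.83 -0.01  0.92 -1.43]
```

View pics/w1.png

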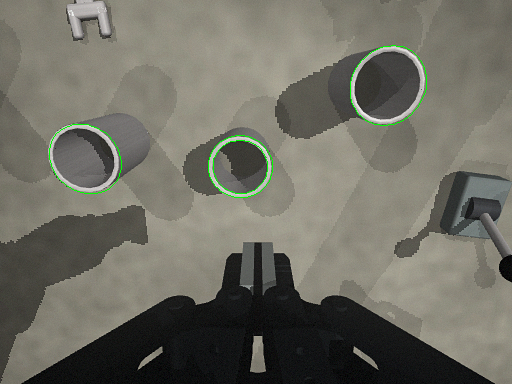

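The wrist overlay falls right on the short sleeve's rim, at (240,167), and on both neighbouring rims. So the mouth is at (0.501, -0.073). I'll descend there.

Emit:
{"op": "send_rows", "data": {"increments": "0 0 0.4 -0.4 0;0 0 0.9 -0.15 0;0 0 1 0 0;0 0 1 0 0;0 0 0.9 0 0;0 0 0.5 0 0;0 0 0.2 0 0;0 0 0 0 0"}}

```text
t: 4.4
eef_pos: [0.5004, -0.0724, 0.0978]
ee_rot: [0.0, -0.707, 0.707, 0.001]
contact_force: [0.4, -0.4, -0.5]
finger_gap: -0.0
```

```bash
python3 - <<'E'
from h import *
s=robot.read_state(); f=robot.grab_frame("scene"); print(s["t"],s["eef_pos"])
cv2.imwrite("pics/s2.png",cv2.resize(f[100:240,180:340,::-1],None,fx=4,fy=4))
E
```

```text
4.4 [ 0.50038257 -0.07242379  0.09784088]
```

View pics/s2.png

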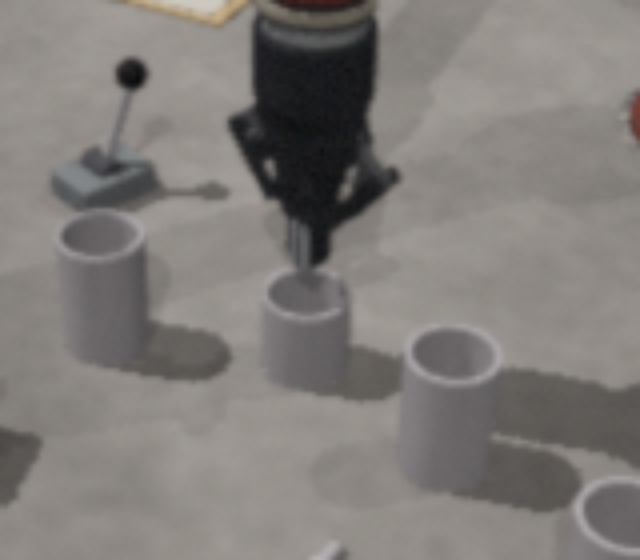

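The picture shows the fingertips just above the short sleeve's mouth and not touching it. I'll hold here.

Emit:
{"op": "send_rows", "data": {"increments": "0 0 0 0 0;0 0 0 0 0;0 0 0 0 0;0 0 0 0 0;0 0 0 0 0;0 0 0 0 0;0 0 0 0 0;0 0 0 0 0"}}

```text
t: 5.25
eef_pos: [0.5007, -0.0716, 0.0983]
ee_rot: [-0.0, 0.707, -0.707, 0.0]
contact_force: [0.7, 0.0, 0.8]
finger_gap: -0.0002
```

Emit:
{"op": "send_rows", "data": {"increments": "0 0 0 0 0;0 0 0 0 0;0 0 0 0 0;0 0 0 0 0;0 0 0 0 0;0 0 0 0 0;0 0 0 0 0;0 0 0 0 0"}}

```text
t: 6.05
eef_pos: [0.5007, -0.0716, 0.0983]
ee_rot: [-0.0, 0.707, -0.707, 0.0]
contact_force: [0.7, -0.1, 0.5]
finger_gap: -0.0002
```

Emit:
{"op": "send_rows", "data": {"increments": "0 0 0 0 0;0 0 0 0 0;0 0 0 0 0;0 0 0 0 0;0 0 -0.7 0 0;0 0 -1 0 0;0 0 -1 0 0;0 0 -1 0 0"}}

```text
t: 6.85
eef_pos: [0.5005, -0.0716, 0.2104]
ee_rot: [-0.0, 0.707, -0.707, -0.0]
contact_force: [0.2, 0.1, 0.9]
finger_gap: -0.0002
```

Emit:
{"op": "send_rows", "data": {"increments": "0 0.2 -0.3 0.5 0;0 0.5 0 0.9 0;0 0.6 0 1 0;0 0.6 0 1 0;0 0.6 0 1 0;0 0.6 0 1 0;0 0.6 0 1 0;0 0.6 0 1 0"}}

```text
t: 7.65
eef_pos: [0.3708, -0.2947, 0.2184]
ee_rot: [0.0, -0.707, 0.707, -0.0]
contact_force: [-0.2, -0.4, 0.1]
finger_gap: -0.0003
```

Emit:
{"op": "send_rows", "data": {"increments": "0 0.5 0 0.8 0;0 0.2 0 0.4 0;0 0 0 0.05 0;0 0 0 0 0"}}

```text
t: 8.05
eef_pos: [0.3517, -0.3301, 0.2182]
ee_rot: [-0.0, 0.708, -0.707, 0.001]
contact_force: [0.6, 0.7, 0.2]
finger_gap: 0.0
```

```bash
python3 - <<'E'
from h import *
from scipy.spatial.transform import Rotation as R
s=robot.read_state(); f=robot.grab_frame("wrist"); c=robot.calibration("wrist")
print(s["t"],s["eef_pos"])
a=f[:,:,::-1].copy()
W=np.eye(4);W[:3,:3]=R.from_quat(s["ee_rot"]).as_matrix();W[:3,3]=s["eef_pos"]
E=np.linalg.inv(W@np.array(c["tool_from_camera"])); K=np.array(c["mtx"])
def pl(q,col=(0,255,0)):
    q=np.c_[q,np.ones(len(q))]@E.T; q=q[:,:3]@K.T; q=q[:,:2]/q[:,2:]; cv2.polylines(a,[q.round().astype(int)],True,col,1)
t=np.linspace(0,6.28,40)
pl(np.c_[.4114+.013*np.cos(t),-.3322+.013*np.sin(t),0*t+.0914],(0,0,255))
u=np.array([np.cos(-.06),np.sin(-.06)]);v=np.array([-u[1],u[0]])
pl(np.array([np.r_[np.array([.4415,-.336])+i*.035*u+j*.025*v,.025] for i,j in [(1,1),(1,-1),(-1,-1),(-1,1)]]))
cv2.imwrite("pics/w2.png",a)
E
```

```text
8.05 [ 0.35167988 -0.33007457  0.21821159]
```

View pics/w2.png

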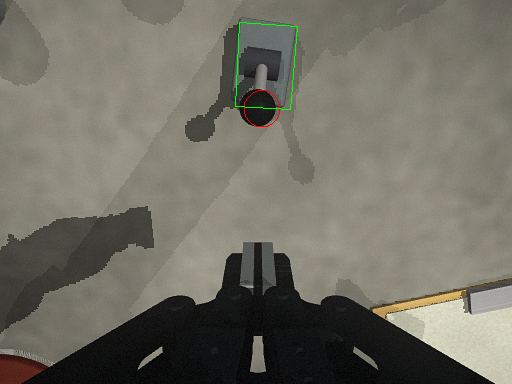

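Emit:
{"op": "send_rows", "data": {"increments": "0 0 0.4 0.1 0;0 0 0.9 0 0;0 0 1 0 0;0 0 0.9 0 0;0 0 0.6 0 0;0 0 0.4 0 0;0 0 0 0 0"}}

```text
t: 8.8
eef_pos: [0.3504, -0.3321, 0.0901]
ee_rot: [-0.002, 0.708, -0.706, -0.0]
contact_force: [0.8, 1.0, 0.5]
finger_gap: -0.0002
```

Emit:
{"op": "send_rows", "data": {"increments": "0 -0.4 0 0 0;0 -0.4 0 0 0;0 -0.4 0 0 0;0 -0.4 0 0 0;0 -0.4 0 0 0;0 -0.3 0 0 0;0 0 0 0 0"}}

```text
t: 9.5
eef_pos: [0.4221, -0.334, 0.0924]
ee_rot: [-0.0, -0.707, 0.707, -0.002]
contact_force: [-0.3, -0.5, 0.2]
finger_gap: 0.0001
```

Emit:
{"op": "send_rows", "data": {"increments": "0 -0.3 0 0 0;0 -0.3 0 0 0;0 -0.3 0 0 0;0 -0.15 0 0 0;0 0 0 0 0"}}

```text
t: 10.0
eef_pos: [0.4525, -0.3337, 0.0922]
ee_rot: [-0.0, 0.707, -0.707, 0.001]
contact_force: [-0.9, -0.4, -0.5]
finger_gap: -0.0001
```

```bash
python3 - <<'E'
from h import *
s=robot.read_state(); print(s["t"],s["eef_pos"],s["contact_force"])
f=robot.grab_frame("top");g=robot.grab_frame("scene")
cv2.imwrite("pics/t3.png",np.hstack([cv2.resize(f[215:295,335:415,::-1],(390,390)),cv2.resize(g[90:170,170:250,::-1],(390,390))]))
E
```

```text
10.0 [ 0.45245563 -0.33374181  0.09221513] [-0.92598313 -0.35763822 -0.46776527]
```

View pics/t3.png

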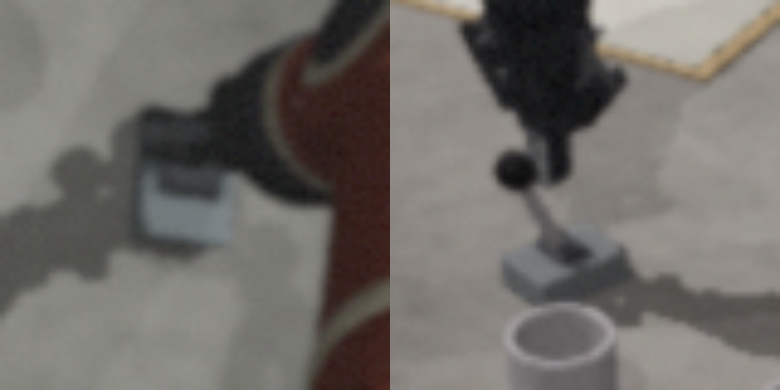

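The lever is past upright with the fingers behind the ball. I'll push on in small steps until the stop resists.

Emit:
{"op": "send_rows", "data": {"increments": "0 -0.1 0 0 0;0 -0.05 0 0 0;0 0 0 0 0"}}

```text
t: 10.4
eef_pos: [0.4556, -0.3341, 0.0922]
ee_rot: [-0.0, 0.707, -0.707, -0.0]
contact_force: [-1.7, -0.7, -0.9]
finger_gap: 0.0001
```

Emit:
{"op": "send_rows", "data": {"increments": "0 -0.06 0 0 0;0 0 0 0 0"}}

```text
t: 10.6
eef_pos: [0.4575, -0.3341, 0.0922]
ee_rot: [-0.0, 0.707, -0.707, -0.0]
contact_force: [-1.5, -0.6, -1.1]
finger_gap: -0.0
```

Emit:
{"op": "send_rows", "data": {"increments": "0 -0.06 0 0 0;0 0 0 0 0"}}

```text
t: 10.8
eef_pos: [0.4591, -0.3341, 0.0922]
ee_rot: [-0.0, 0.707, -0.707, -0.0]
contact_force: [-1.0, -0.1, -1.1]
finger_gap: -0.0001
```

Emit:
{"op": "send_rows", "data": {"increments": "0 -0.06 0 0 0;0 0 0 0 0"}}

```text
t: 11.0
eef_pos: [0.4594, -0.3341, 0.0921]
ee_rot: [-0.001, 0.707, -0.707, -0.001]
contact_force: [-5.3, 0.2, 2.0]
finger_gap: 0.0001
```

Emit:
{"op": "send_rows", "data": {"increments": "0 -0.06 0 0 0;0 0 0 0 0"}}

```text
t: 11.2
eef_pos: [0.4595, -0.3341, 0.092]
ee_rot: [-0.002, 0.708, -0.706, -0.003]
contact_force: [-6.5, -0.9, 2.9]
finger_gap: -0.0
```

```bash
python3 - <<'E'
from h import *
s=robot.read_state(); print(s["t"],s["eef_pos"],s["contact_force"])
g=robot.grab_frame("scene")
cv2.imwrite("pics/t4.png",cv2.resize(g[90:170,170:250,::-1],(560,560)))
E
```

```text
11.2 [ 0.45951842 -0.33411234  0.09203418] [-6.50817347 -0.89344046  2.90188521]
```

View pics/t4.png

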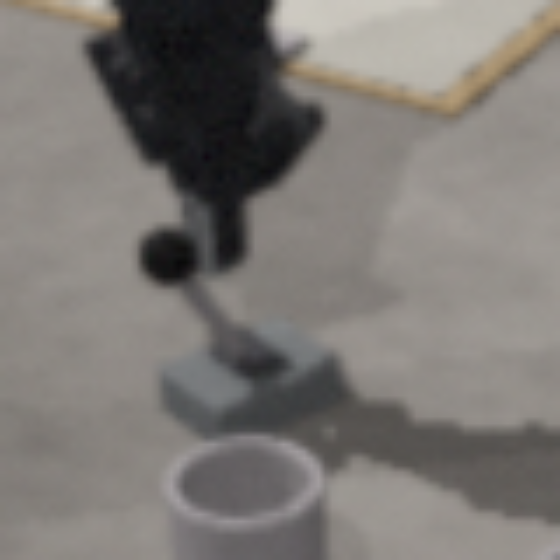

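The force has risen to 6.5 N and the arm has stalled at x=0.4595, which is where I worked out the stop should be. One more nudge, then I'll back off and lift.

Emit:
{"op": "send_rows", "data": {"increments": "0 -0.06 0 0 0;0 0 0 0 0;0 0.4 0 0 0;0 0.7 0 0 0;0 0.7 0 0 0;0 0.5 -0.3 0 0;0 0 -0.9 0 0;0 0 -1 0 0"}}

```text
t: 12.05
eef_pos: [0.396, -0.3341, 0.1594]
ee_rot: [0.001, 0.707, -0.707, 0.0]
contact_force: [1.2, -1.1, -0.2]
finger_gap: 0.0
```

Emit:
{"op": "send_rows", "data": {"increments": "0 0 -1 0 0;0 0 -1 0 0;0 0 -0.5 0 0;0 0 0 0 0;0 0 0 0 0"}}

```text
t: 12.55
eef_pos: [0.3962, -0.334, 0.2336]
ee_rot: [-0.0, -0.707, 0.707, -0.001]
contact_force: [0.1, 0.7, -0.3]
finger_gap: 0.0004
```

```bash
python3 - <<'E'
from h import *
from scipy.spatial.transform import Rotation as R
s=robot.read_state(); f=robot.grab_frame("wrist"); c=robot.calibration("wrist")
print(s["t"],s["eef_pos"],s["contact_force"])
a=f[:,:,::-1].copy()
W=np.eye(4);W[:3,:3]=R.from_quat(s["ee_rot"]).as_matrix();W[:3,3]=s["eef_pos"]
E=np.linalg.inv(W@np.array(c["tool_from_camera"])); K=np.array(c["mtx"])
t=np.linspace(0,6.28,40)
q=np.c_[.4798+.013*np.cos(t),-.338+.013*np.sin(t),0*t+.0922,0*t+1]@E.T; q=q[:,:3]@K.T; q=q[:,:2]/q[:,2:]; cv2.polylines(a,[q.round().astype(int)],True,(0,0,255),1)
g=robot.grab_frame("scene")[:,:,::-1]; cv2.imwrite("pics/w5.png",a); cv2.imwrite("pics/s5.png",g)
E
```

```text
12.55 [ 0.39618322 -0.33396197  0.23360087] [ 0.12528052  0.67320211 -0.29085569]
```

View pics/w5.png

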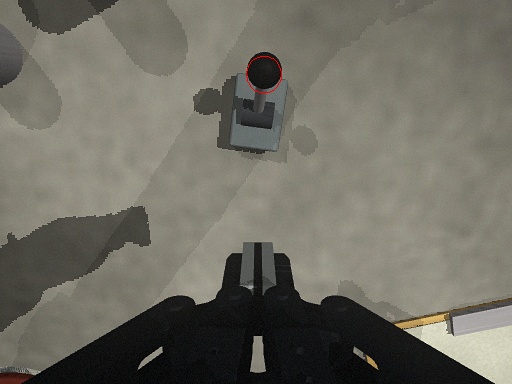

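View pics/s5.png

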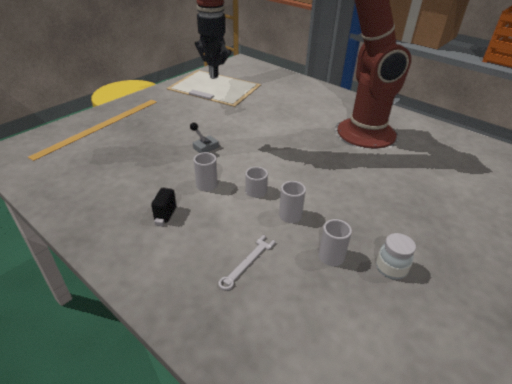

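The ball, at (264,69) in the wrist view, is at or a little past the spot I predicted for full travel. The scene view shows everything else where it was. I'm handing in.

```bash
python3 -c "
from rig import robot
print(robot.hand_in())"
```

```text
the job is handed in; nothing more can be done
None
```

The short sleeve has been pointed out and the toggle pushed fully across, in that order. I handed the job in at about 12.6 s.

- **Pointing:** The short sleeve is second from the toggle, with its mouth at about (0.501, -0.073). I held the closed fingertips about 2.2 cm above its middle for roughly 2.3 s, and the picture showed no contact. I only came down directly over that sleeve. The arm did not pass over the good ones, and between stops the fingertips stayed about 18 cm or more above the bench.
- **Toggle:** I pushed the lever with the closed fingers until it met its stop. The arm stalled at x = 0.4595 and the force rose to about 6.5 N, then I gave one more small nudge before backing off and lifting clear.
- **Last checks:** The wrist picture showed the ball at, or a little past, where full travel should put it. The scene picture showed the sleeves, jar, wrench and tape where they started, and the force reading was back to near zero.
- **Disagreement:** My first two-camera estimate of the short sleeve's mouth came out about 8 mm low in height, and the two cameras differed by about 1 cm sideways. I corrected it, and the wrist picture matched the corrected position before I descended.

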